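# Check the vehicle lift's emergency stop

## Robot

A 6-joint arm with a two-finger parallel gripper is mounted at the origin on the work surface. World frame = base frame: x ahead of the robot, y to its left, z up, the work surface at z = 0. Lengths are in m, angles in rad, forces in N, time in s.
With the tool pointing down it reaches from about 0.4 to 0.925 m from the base axis. Payload 12.5 kg.
Tool frame: the origin (TCP) lies on the centre line of the jaws, within the pads' length; the fingertips stand 8 mm ahead of it and the grasp point (between the pads) lies 11 mm behind it; x points along the fingers, y is the direction in which the jaws open and shut, and the axes are right-handed (so a half turn about x gives the same grasp; the last joint's range is limited). The gripper opens to 95 mm and grips with 3 to 60 N. Pads are 20 mm wide; open, the fingers measure 119 mm over their backs; the gripper's body (75 mm by 180 mm) begins 59 mm behind the grasp point.
Start: joints at [-1.44, 0.491, 1.559, -0, 1.092, -0.106], TCP at [0.147, -0.608, 0.223] pointing down, gripper open.
Joint ranges: [-3.1, 3.1], [-0.84, 2.19], [0.05, 2.79], [-1.13, 4.28], [0.06, 2.93], [-2.69, 2.69]. Speed limits (rad/s): [2.22, 2.22, 2.79, 3.14, 3.14, 3.14].

## Interface

Orientations are given as a rotation vector (axis times angle).
In Python, from bench import arm gives the robot as it stands.
- The arm moves only by the tool arm_command, never from a script. Its argument "deltas" is a list of rows, each an object of numbers: "tx", "ty", "tz": the shift along the tool's x, y, z in m; "rx", "ry", "rz": the turn, a rotation vector about the tool's x, y, z in rad. A call has 1 to 20 rows; each row shifts and turns the commanded pose from where the row before left it, along the tool's axes as they then stand; what a row does not reach is not made up. A row lasts 1/8 s, in which the tool goes at most 62.5 mm and 10.7 degrees, less where a joint would pass 70% of its speed; a pose out of reach is approached as far as the arm can. A call with a gripper value outside its range is refused whole. "claw" is the finger opening in m, from 0 to 0.0951, set as the call begins (left out, the last holds). The fingers move at their own pace and stop on an object; the grip force is fixed at half the most. Time passes only in rows, so rows that do not move let the fingers close. It gives the time, the measured TCP pose, the force and the opening at its end, in the units of the state.
- arm.state(): the state, without advancing time (a new reading comes with each control period).
- arm.snapshot(name): name is "side" or "top" or "wrist"; returns (picture, depth): 384x512x3 uint8, red, green, blue; 384x512 float32, m along the optical axis (not along the pixel's ray), 0 where there is no reading.
- arm.get_calibration(name): a dict with "fovy" (degrees; the focal length in pixels is half the picture's height over the tangent of half this angle, whatever the lens; pixels are square), "cx", "cy" (the principal point, pixels), "rvec" (rotation vector, rad) and "tvec" (3), from world to camera coordinates, as OpenCV has them; the wrist camera has in their place "mount" (4x4, takes a point from camera to tool coordinates, whose origin is the TCP and whose axes are the tool frame's). Camera axes: x right, y down, z forward; pixel columns grow to the right and rows downward; lengths in m; the calibration is good to about 2 mm. The wrist camera is an equidistant fisheye: a pixel r from the principal point sees the ray r / f radians off the axis. A picture is of the moment at which its call begins: read the wrist's pose just before it. get_calibration takes no time and is no camera call.
- arm.job_done(): hands the job in, once; it reports no verdict.
Trained networks look in the newest picture that a camera, given by its name, has taken for a name from the list of things; names that differ only in an ending like _2 or _b are one class to them, and where a whole thing is asked for, a point or a joint stands for the part that bears it (a point fixed in the world has none). Each returns a list of dicts, best first, with "conf" (0 to 1); they miss things now and then, are a little off and sometimes report something else, mostly with a low value. They report only what shows in the picture. A call takes as long as a camera call.
- arm.find_in(camera, thing): "box" ([left, top, right, bottom] in pixels, round what is visible of it).
- arm.tip_of(camera, thing): "position" ([row, column] in pixels: a listed point, or the origin of a listed thing).
The state is a dict: "time_s": time; "joint_positions": joint angles; "qvel": joint speeds; "joint_torque": joint torques, N m; "tool_pos": TCP position; "orientation": TCP orientation; "wrist_force": force on the tool from outside, world axes, zero at the start; "ft_torque": the same for the moment, N m; "opening": finger opening in m.
Only numpy, scipy, OpenCV 4.12 (cv2) and the standard library are available. Lean on these libraries where they do the work, as an engineer would, in place of code of your own. Each camera call takes 0.05 s, during which the arm holds its last target. There are 200 camera calls.

## Task

Do the start-of-shift check of the vehicle lift's emergency stop: press its three-lobed mushroom button in until it latches and take your hand off so that it stays in by itself, then push a lobe of the head round clockwise with a fingertip until the button is released and springs back out, and last press the square reset button right in and let it go. This is work for the fingertips only: do not take the mushroom button between the fingers or strike it, do not press the round raise and lower buttons, and leave everything else on the bench where it is.

Things in the scene. Friction and masses are not known exactly. Their poses are not given: they have to be found in the camera images.
- stop_station: the lift's stop station: a grey die-cast box 100 x 100 mm, rigid conduit at its back, screwed to the bench, level top panel 64 mm above the bench. Only the mushroom stop button stands on it, upright in mid panel, on a stem with a collar 36 mm across and 8 mm high. Origin: centre of its underside, on the bench, on the button's axis; x axis towards the conduit, z up. It does not move
- stop_top (a point): centre of the domed top of the red mushroom head, on its axis, 35 mm above the panel when out, 29 mm when latched. The head is 18 mm thick (rim 12 mm high from its underside, then a low dome with three moulded clockwise arrows): a round body 42 mm across with three lobes standing out from the rim. Under it are 17 mm of room (out) or 11 mm (latched)
- stop_lobe (a point): end of one of the three lobes, 33 mm from the head's axis, at mid height of the rim (11.5 mm below stop_top); turns and sinks with the head. The other two are 120 degrees either side of it. A lobe is a block 14 mm wide with flat sides; between two lobes is a gap 27 mm wide or more, 21 to 33 mm from the axis, where a fingertip fits
- stop_press (a joint): how far the mushroom head is pushed in, m: 0 out, 0.0085 against its stop. A spring pushes it out: about 6 N to start it, up to 15 N on the way in. Pushed in beyond about 0.0075 it latches, and rests at about 0.0056 when let go; only turning the head frees it, and it then springs out to 0 (pulling does not)
- stop_twist (a joint): how far the head is turned clockwise as seen from above, rad: 0 at rest (it cannot be turned the other way), 0.8 at its stop. A latched head comes free at 0.5 to 0.6. A spring turns it back to 0 when let go; it takes about 0.05 N m, that is 2 N sideways on the side of a lobe
- run_station: the lift's other station: a grey die-cast box 90 mm (x) x 210 mm (y), rigid conduit at its back, screwed to the bench, level top panel 64 mm above the bench. In a row along its y axis: square reset button (y = +70 mm), small amber lamp (+28), round raise (-18) and lower (-66) buttons. Origin: centre of its underside, on the bench; x axis towards the conduit, z up. It does not move
- reset_top (a point): centre of the top face of the square reset button: a flat black cap 23 x 23 mm, the only square one, 12 mm above the panel in a black bezel 32 mm square and 4 mm high
- reset_button (a joint): travel of the reset button, m: 0 out, 0.005 fully in; sprung, 2 N to start and 5 N fully in; it comes back when let go
- raise_button (a joint): travel of the raise button, m: 0 out, 0.005 fully in; the round black button 26 mm in diameter next to the lamp, 10 mm above the panel; to be left alone
- lower_button (a joint): travel of the lower button, m: 0 out, 0.005 fully in; the same kind of round button at the end of the station; to be left alone
- piston: an aluminium engine piston standing crown down, 80 across and 66 tall (mm); loose, to be left where it is. Origin: centre of its underside
- socket: a steel wrench socket standing upright between the two stations, 28 across and 52 tall (mm); loose, to be left where it is. Origin: centre of its underside
- caliper: a digital vernier caliper lying flat behind the stations, 235 long, 67 wide, 10 high (mm); loose, to be left where it is. Origin: on the bench, under the middle of its beam
- pen: a pen lying on the paper sheet near the robot, 130 long, 10 high (mm); loose, to be left where it is. Origin: centre of its underside
- stopwatch: a round stopwatch lying flat near the robot, 60 across, 18 high (mm); loose, to be left where it is. Origin: centre of its underside
- case_a: a closed brown gauge case, 190 x 75 x 42 high, behind the stations (mm); loose, to be left where it is. Origin: centre of its underside
- case_b: a closed brown gauge case, 165 x 75 x 36 high, behind the stations (mm); loose, to be left where it is. Origin: centre of its underside

How it is judged:
By the outcome, as a careful person would: the job done as asked, in the order asked, and still so for the second after the job is handed in, with the robot touching nothing.
It also fails if it takes over 50 s, if anything falls off the work surface, if the arm or the gripper's body presses on something with over 40 N, if the wrist force passes 120 N, or if a joint passes its speed limit or range.

## Working session

There is one attempt and no reset: what is moved stays moved. The work goes in short steps, Python scripts to look and compute and a tool call to move; the robot and the scene stay as the last step left them, time stands still between calls to the robot, and variables do not carry over. Pictures are saved under pics/ and viewed, about 8 in all and at most 12, crops included, and the job is handed in when it is done.

Besides the shell and the picture viewer there is one more tool, called after "Request:" by a JSON object that holds its "op" and its "data". arm_command: Moves the arm, as the interface text tells. Its arguments: {"type":"object","properties":{"deltas":{"type":"array","items":{"type":"object","properties":{"tx":{"type":"number"},"ty":{"type":"number"},"tz":{"type":"number"},"rx":{"type":"number"},"ry":{"type":"number"},"rz":{"type":"number"}}}},"claw":{"type":"number"}},"required":["deltas"]}

```bash
mkdir -p pics
cat > h.py <<'E'
import numpy as np,cv2
from scipy.spatial.transform import Rotation as R
from bench import arm
def world(cam,px,d):
    c=arm.get_calibration(cam);f=192/np.tan(np.radians(c['fovy']/2))
    v,u=px;p=np.array([(u-c['cx'])/f*d,(v-c['cy'])/f*d,d])
    return R.from_rotvec(np.ravel(c['rvec'])).inv().apply(p-np.ravel(c['tvec']))
def ray_z(cam,px,z):
    a=world(cam,px,0.0);b=world(cam,px,1.0);t=(z-a[2])/(b[2]-a[2]);return a+t*(b-a)
def cloud(cam,dep):
    c=arm.get_calibration(cam);f=192/np.tan(np.radians(c['fovy']/2))
    v,u=np.mgrid[:384,:512];p=np.stack([(u-c['cx'])/f*dep,(v-c['cy'])/f*dep,dep],-1)
    return R.from_rotvec(np.ravel(c['rvec'])).inv().apply((p-np.ravel(c['tvec'])).reshape(-1,3)).reshape(384,512,3)
E
python3 - <<'E'
from h import *
np.set_printoptions(precision=4,suppress=True)
s=arm.state();print(s['tool_pos'],s['orientation'],s['time_s'])
for cam in('top','side'):
    p,d=arm.snapshot(cam);cv2.imwrite(f'pics/{cam}0.png',p[...,::-1]);np.save(f'{cam}0.npy',d)
    c=arm.get_calibration(cam);print(cam,c)
    for t,z in(('stop_top',.099),('stop_lobe',.0875),('stop_station',0),('run_station',0),('reset_top',.076),('socket',0),('piston',0)):
        for r in arm.tip_of(cam,t)[:3]:
            print(t,round(r['conf'],2),np.array(r['position']),ray_z(cam,r['position'],z))
E
```

```text
[ 0.1466 -0.6073  0.2221] [ 2.0962  0.2506 -2.0963] 0.0
top {'fovy': 50.24957626444994, 'cx': 251.39933491642998, 'cy': 196.20389424563558, 'rvec': array([ 2.2216, -2.1854,  0.0427]), 'tvec': array([-0.022 ,  0.5526,  0.9308])}
stop_top 0.68 [221.6 328.1] [ 0.4994 -0.173   0.099 ]
stop_top 0.4 [193.8 167.1] [0.5517 0.1627 0.099 ]
stop_lobe 0.65 [233.9 331.6] [ 0.4734 -0.1828  0.0875]
stop_station 0.76 [217.1 320.4] [ 0.5074 -0.1738  0.    ]
run_station 0.56 [193.8 166.3] [0.5556 0.1848 0.    ]
run_station 0.34 [216.1 319.7] [ 0.5097 -0.1722  0.    ]
reset_top 0.54 [193.7 128.8] [0.5515 0.2492 0.076 ]
piston 0.82 [274.2 257.3] [ 0.3734 -0.0295  0.    ]
side {'fovy': 51.326944344367924, 'cx': 263.5246785527924, 'cy': 194.05474379417154, 'rvec': array([ 0.8615, -2.2878,  1.3658]), 'tvec': array([0.4239, 0.2679, 0.633 ])}
stop_lobe 0.79 [182.1 335.5] [ 0.4822 -0.1806  0.0875]
stop_station 0.72 [207.7 318.7] [ 0.5209 -0.1777  0.    ]
stop_station 0.33 [180.1 337.9] [ 0.5689 -0.3519  0.    ]
run_station 0.83 [270.  204.3] [0.5545 0.1912 0.    ]
run_station 0.33 [256.1 180.7] [0.6264 0.1939 0.    ]
reset_top 0.48 [258.2 179.3] [0.5411 0.2585 0.076 ]
socket 0.77 [234.3 256. ] [0.5613 0.0241 0.    ]
socket 0.19 [255.3 338. ] [ 0.3758 -0.0356  0.    ]
piston 0.74 [258. 337.] [ 0.3724 -0.0259  0.    ]
```

Run:
```python
import cv2,numpy as np
a=cv2.imread('pics/top0.png');b=cv2.imread('pics/side0.png')
cv2.imwrite('pics/both.png',np.vstack([cv2.resize(a[130:310,80:400],(640,360),interpolation=2),cv2.resize(b[130:310,110:430],(426,240))[:, :].copy() if 0 else np.pad(cv2.resize(b[130:310,110:430],(426,240)),((0,0),(0,214),(0,0)))]))
```

```text
(no output)
```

View pics/both.png

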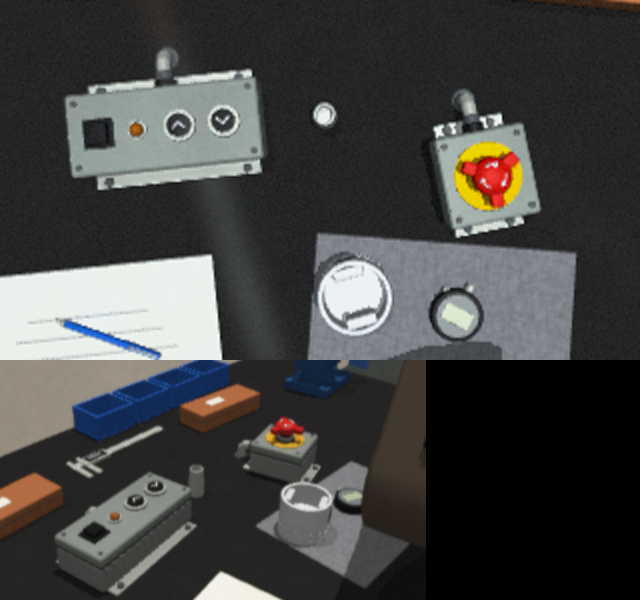

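View pics/top0.png

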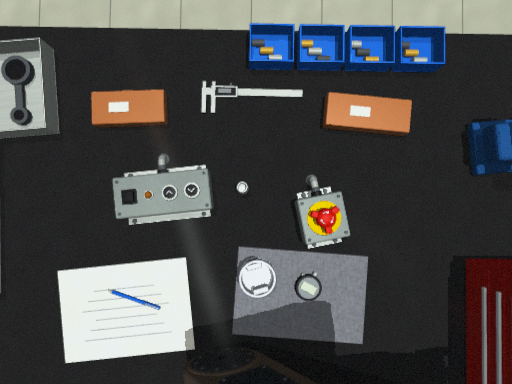

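Run:
```python
from h import *
np.set_printoptions(precision=4,suppress=True)
for cam in('top','side'):
    p=cv2.imread(f'pics/{cam}0.png');d=np.load(f'{cam}0.npy');X=cloud(cam,d)
    hsv=cv2.cvtColor(p,cv2.COLOR_BGR2HSV)
    near=(abs(X[...,0]-.5)<.1)&(abs(X[...,1]+.175)<.1)&(d>0)
    red=((hsv[...,0]<8)|(hsv[...,0]>172))&(hsv[...,1]>150)&(hsv[...,2]>90)&near
    P=X[red];print(cam,'red n',len(P),'z pct',np.percentile(P[:,2],[2,10,50,90,98]))
    for nm,m in(('stop',near),('run',(abs(X[...,0]-.553)<.1)&(abs(X[...,1]-.18)<.15)&(d>0))):
        m=m&(abs(X[...,2]-.064)<.006)
        Q=X[m];r=cv2.minAreaRect((Q[:,:2]*1000).astype(np.float32));print(nm,len(Q),'z',np.median(Q[:,2]),r)
    # head outline, rim top ~ z .093
    if cam=='top':
        v,u=np.nonzero(red)
        W=np.array([ray_z(cam,(a,b),.090) for a,b in zip(v,u)])
        # fit three-lobed mask by IoU in world
        from scipy.optimize import minimize
        g=np.stack(np.meshgrid(range(300,352),range(192,246)),-1).reshape(-1,2)
        G=np.array([ray_z(cam,(b,a),.091)[:2] for a,b in g]);lab=np.array([red[b,a] for a,b in g])
        def model(q):
            x=G-q[:2];r=np.hypot(*x.T);m=r<.021
            for k in range(3):
                t=q[2]+k*2*np.pi/3;a=x@[np.cos(t),np.sin(t)];b=x@[-np.sin(t),np.cos(t)]
                m|=(a>0)&(a<.033)&(abs(b)<.007)
            return m
        best=None
        c0=W[:,:2].mean(0);print('c0',c0)
        for dx in np.arange(-.008,.0081,.001):
            for dy in np.arange(-.008,.0081,.001):
                for t in np.radians(np.arange(0,120,3)):
                    q=(c0[0]+dx,c0[1]+dy,t);m=model(q);s=(m&lab).sum()/(m|lab).sum()
                    if best is None or s>best[0]:best=(s,q[0],q[1],np.degrees(t))
        print(best)
    else: print(P.mean(0))
    z=(X[...,2]>.072)&(X[...,2]<.08)&(abs(X[...,0]-.553)<.06)&(abs(X[...,1]-.255)<.03)
    print('reset',z.sum(),np.median(X[z],0) if z.any() else'', cv2.minAreaRect((X[z][:,:2]*1000).astype(np.float32)))
```

```text
top red n 358 z pct [0.0902 0.0918 0.0952 0.099  0.1009]
stop 1670 z 0.06407935244416671 ((506.8163146972656, -169.8561553955078), (99.57852172851562, 100.56182098388672), 12.239834785461426)
run 3538 z 0.06413805649160903 ((554.029541015625, 182.60252380371094), (90.12754821777344, 210.76783752441406), 6.931768417358398)Traceback (most recent call last):
  File "<stdin>", line 19, in <module>
  File "h.py", line 9, in ray_z
    a=world(cam,px,0.0);b=world(cam,px,1.0);t=(z-a[2])/(b[2]-a[2]);return a+t*(b-a)
  File "h.py", line 5, in world
    c=arm.get_calibration(cam);f=192/np.tan(np.radians(c['fovy']/2))
ValueError: time passes only in moves, steps and waits
```

```bash
sed -i 's/^def world/from functools import lru_cache\n@lru_cache(None)\ndef cal(n): return arm.get_calibration(n)\ndef world/; s/c=arm.get_calibration(cam)/c=cal(cam)/' h.py
python3 - <<'E'
from h import *
np.set_printoptions(precision=4,suppress=True)
for cam in('top','side'):
    p=cv2.imread(f'pics/{cam}0.png');d=np.load(f'{cam}0.npy');X=cloud(cam,d)
    hsv=cv2.cvtColor(p,cv2.COLOR_BGR2HSV)
    near=(abs(X[...,0]-.5)<.1)&(abs(X[...,1]+.175)<.1)&(d>0)
    red=((hsv[...,0]<8)|(hsv[...,0]>172))&(hsv[...,1]>150)&(hsv[...,2]>70)&near
    for nm,m in(('stop',near),('run',(abs(X[...,0]-.553)<.1)&(abs(X[...,1]-.18)<.15)&(d>0))):
        m=m&(abs(X[...,2]-.064)<.006)
        Q=X[m];r=cv2.minAreaRect((Q[:,:2]*1000).astype(np.float32));print(nm,len(Q),'z',np.median(Q[:,2]),r)
    W=X[red];print(len(W),W.mean(0))
    # orthographic: grid raster of pts vs model: fit with top rays at z .091
    if cam=='top':
        v,u=np.mgrid[192:246,300:352];a=np.array([ray_z(cam,q,.092)[:2] for q in zip(v.ravel(),u.ravel())]);lab=red[192:246,300:352].ravel()
        def model(q):
            x=a-q[:2];m=np.hypot(*x.T)<.021
            for k in range(3):
                t=q[2]+k*2*np.pi/3;e=x@[np.cos(t),np.sin(t)];b=x@[-np.sin(t),np.cos(t)]
                m|=(e>0)&(e<.033)&(abs(b)<.007)
            return m
        c0=a[lab].mean(0);best=(0,)
        for dx in np.arange(-.006,.0061,.001):
            for dy in np.arange(-.006,.0061,.001):
                for t in np.radians(np.arange(0,120,3)):
                    m=model((c0[0]+dx,c0[1]+dy,t));s=(m&lab).sum()/(m|lab).sum()
                    best=max(best,(s,c0[0]+dx,c0[1]+dy,np.degrees(t)))
        print(c0,best)
    z=(X[...,2]>.072)&(X[...,2]<.08)&(abs(X[...,0]-.545)<.04)&(abs(X[...,1]-.255)<.03)
    print('reset',z.sum(),X[z].mean(0))
E
```

```text
stop 1670 z 0.06407935244416671 ((506.8163146972656, -169.8561553955078), (99.57852172851562, 100.56182098388672), 12.239834785461426)
run 3538 z 0.06413805649160903 ((554.029541015625, 182.60252380371094), (90.12754821777344, 210.76783752441406), 6.931768417358398)
358 [ 0.5073 -0.168   0.0954]
[ 0.5073 -0.1686] (np.float64(0.8206896551724138), np.float64(0.5082939441039545), np.float64(-0.16863600886026223), np.float64(72.0))
reset 118 [0.5454 0.2511 0.0757]
stop 635 z 0.06336092825342078 ((505.9979553222656, -167.42665100097656), (99.77259063720703, 100.21345520019531), 12.160613059997559)
run 2694 z 0.06353484254613667 ((553.6888427734375, 182.8662109375), (91.54621124267578, 212.56846618652344), 6.863534927368164)
182 [ 0.5012 -0.1605  0.0922]
reset 116 [0.5445 0.2543 0.0751]
```

Run:
```python
from h import *
np.set_printoptions(precision=4,suppress=True)
s=arm.state();print(s['time_s'],s['tool_pos'],s['wrist_force'],s['joint_positions'])
M=R.from_rotvec(s['orientation']).as_matrix();print(M)
a=np.degrees(np.arctan2(M[1,1],M[0,1]));print('y yaw',a)
C=np.array([.507,-.169]);
print('press shift tool',M.T@(np.r_[C,.13]-s['tool_pos']))
q1=np.degrees(np.arctan2(C[1],C[0]))
print('q1 change',q1-np.degrees(s['joint_positions'][0]))
for L in(72,192,312):
    for k in(0,180):
        d=(L+k-a+180)%360-180;print(L,k,'yaw change',d)
```

```text
0.8 [ 0.1466 -0.6076  0.2227] [-0.0262  0.0076  0.3394] [-1.4396  0.4909  1.5589 -0.      1.0917 -0.1056]
[[-0.      0.2346 -0.9721]
 [-0.0002 -0.9721 -0.2346]
 [-1.      0.0002  0.    ]]
y yaw -76.43054719221595
press shift tool [ 0.0926 -0.3418 -0.4532]
q1 change 64.04742713001836
72 0 yaw change 148.43054719221595
72 180 yaw change -31.569452807784046
192 0 yaw change -91.56945280778405
192 180 yaw change 88.43054719221595
312 0 yaw change 28.430547192215954
312 180 yaw change -151.56945280778405
```

Request:
{"op": "arm_command", "data": {"claw": 0, "deltas": [{"ty": -0.014, "tz": -0.018}, {"ty": -0.024, "tz": -0.032}, {"ty": -0.024, "tz": -0.032}, {"ty": -0.024, "tz": -0.032}, {"ty": -0.024, "tz": -0.032}, {"ty": -0.024, "tz": -0.032}, {"ty": -0.024, "tz": -0.032}, {"ty": -0.024, "tz": -0.032}, {"ty": -0.024, "tz": -0.032}, {"ty": -0.024, "tz": -0.032}, {"ty": -0.024, "tz": -0.032}, {"ty": -0.024, "tz": -0.032}, {"ty": -0.024, "tz": -0.032}, {"ty": -0.024, "tz": -0.032}, {"ty": -0.0158, "tz": -0.0192}, {"rx": -0.124}, {"rx": -0.124}, {"rx": -0.124}, {"rx": -0.124}, {}]}}

```text
schema error: expected keys tx, ty, tz, rx, ry, rz
```

```bash
cat > w.py <<'E'
from h import *
import sys
np.set_printoptions(precision=4,suppress=True)
def wristcloud():
    s=arm.state();p,d=arm.snapshot('wrist');c=cal('wrist');f=192/np.tan(np.radians(c['fovy']/2))
    v,u=np.mgrid[:384,:512];x=(u-c['cx']);y=(v-c['cy']);r=np.hypot(x,y)+1e-9;th=r/f;t=np.tan(np.minimum(th,1.4))
    P=np.stack([x/r*t*d,y/r*t*d,d],-1).reshape(-1,3);m=np.array(c['mount'])
    T=P@m[:3,:3].T+m[:3,3];X=R.from_rotvec(s['orientation']).apply(T)+s['tool_pos']
    X[(d.ravel()<=0)|(th.ravel()>1.3)]=np.nan
    return s,p,d,X.reshape(384,512,3)
def head(p,X,z=None,c=(.507,-.169)):
    hsv=cv2.cvtColor(p,cv2.COLOR_RGB2HSV)
    red=((hsv[...,0]<8)|(hsv[...,0]>172))&(hsv[...,1]>150)&(hsv[...,2]>60)&(np.hypot(X[...,0]-c[0],X[...,1]-c[1])<.06)
    return red
E
python3 - <<'E'
from w import *
s,p,d,X=wristcloud();print(s['time_s'],s['tool_pos'],s['opening'],s['joint_positions'])
M=R.from_rotvec(s['orientation']).as_matrix();print('yaw',np.degrees(np.arctan2(M[1,1],M[0,1])))
cv2.imwrite('pics/w1.png',p[...,::-1])
red=head(p,X);P=X[red];print(len(P),np.nanmean(P,0),np.nanpercentile(P[:,2],[5,50,95]))
# head fit from xy of red upper points
P=P[P[:,2]>.08][:,:2];rng=np.random.default_rng(0);
H=(P*1000)
best=(0,)
img=np.zeros((120,120),bool);o=np.array([447,-229]);ij=np.round(H-o).astype(int);ok=((ij>=0)&(ij<120)).all(1);img[ij[ok,0],ij[ok,1]]=1
img=cv2.morphologyEx(img.astype(np.uint8),cv2.MORPH_CLOSE,np.ones((3,3)))>0
g=np.stack(np.mgrid[:120,:120],-1).reshape(-1,2)+o;lab=img.ravel()
c0=g[lab].mean(0);print(c0)
for dx in range(-6,7):
  for dy in range(-6,7):
    x=g-(c0+[dx,dy]);b0=np.hypot(*x.T)<21
    for t in range(0,120,3):
        m=b0.copy()
        for k in range(3):
            q=np.radians(t+120*k);e=x@[np.cos(q),np.sin(q)];b=x@[-np.sin(q),np.cos(q)];m|=(e>0)&(e<33)&(abs(b)<7)
        sc=(m&lab).sum()/(m|lab).sum();best=max(best,(sc,c0[0]+dx,c0[1]+dy,t))
print(best)
# conduit height from top cam
Y=cloud('top',np.load('top0.npy'));k=(abs(Y[...,0]-.585)<.025)&(abs(Y[...,1]+.15)<.04);print('conduit zmax',np.percentile(Y[k][:,2],[50,90,99,100]))
E
```

```text
0.8 [ 0.1466 -0.6076  0.2227] 0.09506475494887687 [-1.4396  0.4909  1.5589 -0.      1.0917 -0.1056]
yaw -76.43054719221595
0 [nan nan nan] nan
[nan nan]
(0,)
conduit zmax [0.0011 0.0373 0.0446 0.0623]<stdin>:5: RuntimeWarning: Mean of empty slice
  return np.nanmean(a, axis, out=out, keepdims=keepdims)
<stdin>:13: RuntimeWarning: Mean of empty slice.
  ret = um.true_divide(
<stdin>:21: RuntimeWarning: invalid value encountered in scalar divide
```

View pics/w1.png

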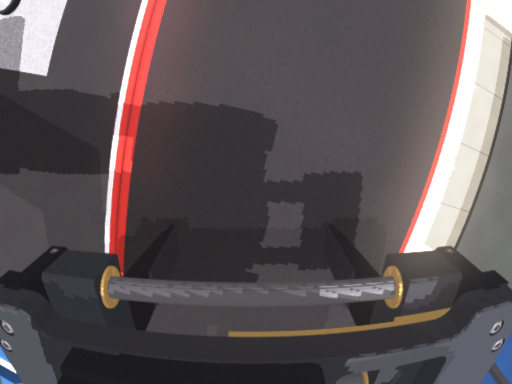

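The move was refused because every row needs all six keys. The wrist view therefore still shows only bare bench at the start pose. I'll resend the move in full.

Request:
{"op": "arm_command", "data": {"claw": 0, "deltas": [{"tx": 0, "ty": -0.014, "tz": -0.018, "rx": 0, "ry": 0, "rz": 0}, {"tx": 0, "ty": -0.024, "tz": -0.032, "rx": 0, "ry": 0, "rz": 0}, {"tx": 0, "ty": -0.024, "tz": -0.032, "rx": 0, "ry": 0, "rz": 0}, {"tx": 0, "ty": -0.024, "tz": -0.032, "rx": 0, "ry": 0, "rz": 0}, {"tx": 0, "ty": -0.024, "tz": -0.032, "rx": 0, "ry": 0, "rz": 0}, {"tx": 0, "ty": -0.024, "tz": -0.032, "rx": 0, "ry": 0, "rz": 0}, {"tx": 0, "ty": -0.024, "tz": -0.032, "rx": 0, "ry": 0, "rz": 0}, {"tx": 0, "ty": -0.024, "tz": -0.032, "rx": 0, "ry": 0, "rz": 0}, {"tx": 0, "ty": -0.024, "tz": -0.032, "rx": 0, "ry": 0, "rz": 0}, {"tx": 0, "ty": -0.024, "tz": -0.032, "rx": 0, "ry": 0, "rz": 0}, {"tx": 0, "ty": -0.024, "tz": -0.032, "rx": 0, "ry": 0, "rz": 0}, {"tx": 0, "ty": -0.024, "tz": -0.032, "rx": 0, "ry": 0, "rz": 0}, {"tx": 0, "ty": -0.024, "tz": -0.032, "rx": 0, "ry": 0, "rz": 0}, {"tx": 0, "ty": -0.024, "tz": -0.032, "rx": 0, "ry": 0, "rz": 0}, {"tx": 0, "ty": -0.0158, "tz": -0.0192, "rx": 0, "ry": 0, "rz": 0}, {"tx": 0, "ty": 0, "tz": 0, "rx": -0.124, "ry": 0, "rz": 0}, {"tx": 0, "ty": 0, "tz": 0, "rx": -0.124, "ry": 0, "rz": 0}, {"tx": 0, "ty": 0, "tz": 0, "rx": -0.124, "ry": 0, "rz": 0}, {"tx": 0, "ty": 0, "tz": 0, "rx": -0.124, "ry": 0, "rz": 0}, {"tx": 0, "ty": 0, "tz": 0, "rx": 0, "ry": 0, "rz": 0}]}}

```text
time_s: 3.35
tool_pos: [0.5067, -0.1681, 0.2227]
orientation: [1.795, 0.688, -1.795]
wrist_force: [-0.1, 0.2, -0.3]
opening: 0.0003
```

```bash
cat > fit.py <<'E'
from w import *
def fit(P):
    o=np.array([447,-229]);ij=np.round(P[:,:2]*1000-o).astype(int);ok=((ij>=0)&(ij<120)).all(1);img=np.zeros((120,120),np.uint8);img[ij[ok,0],ij[ok,1]]=1
    lab=cv2.morphologyEx(img,cv2.MORPH_CLOSE,np.ones((5,5))).ravel()>0
    g=np.stack(np.mgrid[:120,:120],-1).reshape(-1,2)+o;c0=g[lab].mean(0);best=(0,)
    for dx in range(-6,7):
      for dy in range(-6,7):
        x=g-(c0+[dx,dy]);b0=np.hypot(*x.T)<21
        for t in range(0,120,3):
            m=b0.copy()
            for k in range(3):
                q=np.radians(t+120*k);e=x@[np.cos(q),np.sin(q)];b=x@[-np.sin(q),np.cos(q)];m|=(e>0)&(e<33)&(abs(b)<7)
            best=max(best,((m&lab).sum()/(m|lab).sum(),*(c0+[dx,dy]),t))
    return np.array(best)
def look(name):
    s,p,d,X=wristcloud();print(s['time_s'],s['tool_pos'],s['opening'],s['joint_positions'],s['wrist_force'])
    M=R.from_rotvec(s['orientation']).as_matrix();print('yaw',np.degrees(np.arctan2(M[1,1],M[0,1])),'down',M[:,0])
    cv2.imwrite(f'pics/{name}.png',p[...,::-1])
    red=head(p,X);P=X[red]
    if len(P)>50:
        P=P[P[:,2]>.07];print(len(P),np.nanpercentile(P[:,2],[5,50,95]),'fit',fit(P))
    return s,p,d,X
E
python3 -c "
from fit import *
look('w2')"
```

```text
3.35 [ 0.5067 -0.1681  0.2227] 0.0003485497552317996 [-0.4441  0.3617  1.7817  0.      0.9981  0.3943] [-0.1203  0.1704 -0.3017]
yaw -48.03339080401015 down [ 0.  0. -1.]
1457 [0.0923 0.0955 0.0994] fit [   0.8867  510.7406 -169.6481   72.    ]
```

View pics/w2.png

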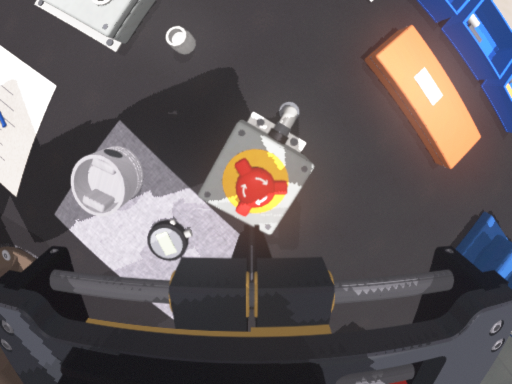

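The wrist view shows the head out at about (258,187). Its lobes match the top-camera fit (72/192/312°) and the way down is clear. Next I descend and press.

Request:
{"op": "arm_command", "data": {"deltas": [{"tx": 0.02, "ty": 0.0015, "tz": 0, "rx": 0, "ry": 0, "rz": 0}, {"tx": 0.03, "ty": 0, "tz": 0, "rx": 0, "ry": 0, "rz": 0}, {"tx": 0.03, "ty": 0, "tz": 0, "rx": 0, "ry": 0, "rz": 0}, {"tx": 0.02, "ty": 0, "tz": 0, "rx": 0, "ry": 0, "rz": 0}, {"tx": 0.01, "ty": 0, "tz": 0, "rx": 0, "ry": 0, "rz": 0}, {"tx": 0.002, "ty": 0, "tz": 0, "rx": 0, "ry": 0, "rz": 0}, {"tx": 0.002, "ty": 0, "tz": 0, "rx": 0, "ry": 0, "rz": 0}, {"tx": 0.002, "ty": 0, "tz": 0, "rx": 0, "ry": 0, "rz": 0}, {"tx": 0.002, "ty": 0, "tz": 0, "rx": 0, "ry": 0, "rz": 0}, {"tx": 0.002, "ty": 0, "tz": 0, "rx": 0, "ry": 0, "rz": 0}, {"tx": 0, "ty": 0, "tz": 0, "rx": 0, "ry": 0, "rz": 0}]}}

```text
time_s: 4.78
tool_pos: [0.5084, -0.1703, 0.1034]
orientation: [1.795, 0.687, -1.793]
wrist_force: [-1.9, 0.6, 7.7]
opening: 0.0001
```

Request:
{"op": "arm_command", "data": {"deltas": [{"tx": 0.002, "ty": 0, "tz": 0, "rx": 0, "ry": 0, "rz": 0}, {"tx": 0.0015, "ty": 0, "tz": 0, "rx": 0, "ry": 0, "rz": 0}, {"tx": 0.0015, "ty": 0, "tz": 0, "rx": 0, "ry": 0, "rz": 0}, {"tx": 0, "ty": 0, "tz": 0, "rx": 0, "ry": 0, "rz": 0}]}}

```text
time_s: 5.28
tool_pos: [0.5084, -0.1703, 0.0987]
orientation: [1.795, 0.687, -1.793]
wrist_force: [-1.7, 0.5, 10.7]
opening: 0.0004
```

Request:
{"op": "arm_command", "data": {"deltas": [{"tx": 0.001, "ty": 0, "tz": 0, "rx": 0, "ry": 0, "rz": 0}, {"tx": 0, "ty": 0, "tz": 0, "rx": 0, "ry": 0, "rz": 0}]}}

```text
time_s: 5.52
tool_pos: [0.5085, -0.1703, 0.0983]
orientation: [1.795, 0.687, -1.792]
wrist_force: [-3.7, 2.0, 17.2]
opening: 0.0003
```

Request:
{"op": "arm_command", "data": {"deltas": [{"tx": -0.002, "ty": 0, "tz": 0, "rx": 0, "ry": 0, "rz": 0}, {"tx": -0.004, "ty": 0, "tz": 0, "rx": 0, "ry": 0, "rz": 0}, {"tx": -0.014, "ty": 0, "tz": 0, "rx": 0, "ry": 0, "rz": 0}, {"tx": -0.02, "ty": 0, "tz": 0, "rx": 0, "ry": 0, "rz": 0}, {"tx": 0, "ty": 0.018, "tz": -0.012, "rx": 0, "ry": 0, "rz": 0}, {"tx": 0, "ty": 0.018, "tz": -0.012, "rx": 0, "ry": 0, "rz": 0}, {"tx": 0, "ty": 0, "tz": 0, "rx": 0, "ry": 0, "rz": 0}]}}

```text
time_s: 6.4
tool_pos: [0.5507, -0.1811, 0.1371]
orientation: [1.795, 0.688, -1.793]
wrist_force: [-0.9, -0.6, -0.0]
opening: 0.0001
```

```bash
python3 -c "
from fit import *
s,p,d,X=look('w3')
P,D=arm.snapshot('side');cv2.imwrite('pics/s3.png',P[...,::-1])
X=cloud('side',D);r=head(P,X,c=(.505,-.165));print('side red z',np.percentile(X[r][:,2],[5,50,90,98]))
X=cloud('side',np.load('side0.npy'));P=cv2.imread('pics/side0.png')[...,::-1].copy();r=head(P,X,c=(.505,-.165));print('before',np.percentile(X[r][:,2],[5,50,90,98]))
"
python3 -c "
import cv2,numpy as np
a=cv2.imread('pics/w3.png');b=cv2.imread('pics/s3.png')[120:250,260:430]
cv2.imwrite('pics/c3.png',np.hstack([a[80:280,150:400],cv2.resize(b,(262,200))]))"
```

```text
6.4 [ 0.5507 -0.1811  0.1371] 0.0001382923565241375 [-0.4315  0.5264  1.7635 -0.0002  0.8508  0.4064] [-0.9221 -0.6058 -0.0255]
yaw -48.00402595140913 down [ 0.0008 -0.0005 -1.    ]
1845 [0.0824 0.0903 0.0939] fit [   0.6478  510.7695 -170.1438   72.    ]
side red z [0.0803 0.0868 0.0916 0.0932]
before [0.0849 0.0926 0.0972 0.0985]
```

View pics/c3.png

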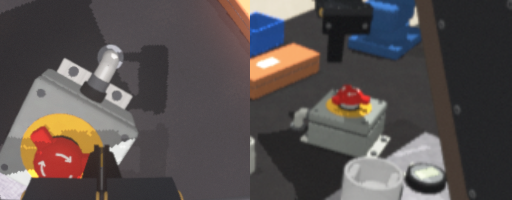

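Latch confirmed: the head stays down, with its top about 5.5 mm lower, and my hand is clear. Next I lower the tip into the gap beside the 312° lobe.

Request:
{"op": "arm_command", "data": {"deltas": [{"tx": 0.012, "ty": 0, "tz": 0, "rx": 0, "ry": 0, "rz": 0}, {"tx": 0.018, "ty": 0, "tz": 0, "rx": 0, "ry": 0, "rz": 0}, {"tx": 0.012, "ty": 0, "tz": 0, "rx": 0, "ry": 0, "rz": 0}, {"tx": 0.009, "ty": 0, "tz": 0, "rx": 0, "ry": 0, "rz": 0}, {"tx": 0, "ty": 0, "tz": 0.003, "rx": 0, "ry": 0, "rz": 0}, {"tx": 0, "ty": 0, "tz": 0.002, "rx": 0, "ry": 0, "rz": 0}, {"tx": 0, "ty": 0, "tz": 0, "rx": 0, "ry": 0, "rz": 0}]}}

```text
time_s: 7.38
tool_pos: [0.5463, -0.1844, 0.0861]
orientation: [1.795, 0.688, -1.794]
wrist_force: [-0.6, 0.6, -0.2]
opening: 0.0003
```

Request:
{"op": "arm_command", "data": {"deltas": [{"tx": 0, "ty": 0.0008, "tz": 0.0018, "rx": 0.05, "ry": 0, "rz": 0}, {"tx": 0, "ty": 0.0008, "tz": 0.0018, "rx": 0.05, "ry": 0, "rz": 0}, {"tx": 0, "ty": 0.0008, "tz": 0.0018, "rx": 0.05, "ry": 0, "rz": 0}, {"tx": 0, "ty": 0.0008, "tz": 0.0018, "rx": 0.05, "ry": 0, "rz": 0}, {"tx": 0, "ty": 0.0008, "tz": 0.0018, "rx": 0.05, "ry": 0, "rz": 0}, {"tx": 0, "ty": 0, "tz": 0, "rx": 0, "ry": 0, "rz": 0}]}}

```text
time_s: 8.12
tool_pos: [0.5417, -0.1929, 0.0861]
orientation: [1.952, 0.48, -1.95]
wrist_force: [2.2, 0.2, -0.1]
opening: 0.0002
```

Request:
{"op": "arm_command", "data": {"deltas": [{"tx": 0, "ty": 0.0008, "tz": 0.0018, "rx": 0.05, "ry": 0, "rz": 0}, {"tx": 0, "ty": 0.0008, "tz": 0.0018, "rx": 0.05, "ry": 0, "rz": 0}, {"tx": 0, "ty": 0.0008, "tz": 0.0018, "rx": 0.05, "ry": 0, "rz": 0}, {"tx": 0, "ty": 0.0008, "tz": 0.0018, "rx": 0.05, "ry": 0, "rz": 0}, {"tx": 0, "ty": 0.0008, "tz": 0.0018, "rx": 0.05, "ry": 0, "rz": 0}, {"tx": 0, "ty": 0.0008, "tz": 0.0018, "rx": 0.05, "ry": 0, "rz": 0}, {"tx": 0, "ty": 0.0008, "tz": 0.0018, "rx": 0.05, "ry": 0, "rz": 0}, {"tx": 0, "ty": 0, "tz": 0, "rx": 0, "ry": 0, "rz": 0}]}}

```text
time_s: 9.12
tool_pos: [0.5317, -0.2023, 0.0859]
orientation: [2.153, 0.144, -2.151]
wrist_force: [1.6, -0.8, -0.2]
opening: 0.0002
```

```bash
cat > side.py <<'E'
from fit import *
P,D=arm.snapshot('side');X=cloud('side',D);r=head(P,X,c=(.505,-.165));print(arm.state()['time_s'],'side red z',np.percentile(X[r][:,2],[5,50,90,98]))
cv2.imwrite('pics/s4.png',cv2.resize(P[120:250,260:430,::-1],(510,390)))
E
python3 side.py
```

```text
9.175 side red z [0.0843 0.0923 0.0972 0.0984]
```

The head has sprung back out (top at 0.0984 m). I'll back off along the same arc and then lift.

Request:
{"op": "arm_command", "data": {"deltas": [{"tx": 0, "ty": -0.0009, "tz": -0.0018, "rx": -0.05, "ry": 0, "rz": 0}, {"tx": 0, "ty": -0.0018, "tz": -0.0036, "rx": -0.1, "ry": 0, "rz": 0}, {"tx": 0, "ty": -0.0018, "tz": -0.0036, "rx": -0.1, "ry": 0, "rz": 0}, {"tx": 0, "ty": -0.0018, "tz": -0.0036, "rx": -0.1, "ry": 0, "rz": 0}, {"tx": 0, "ty": -0.0018, "tz": -0.0036, "rx": -0.1, "ry": 0, "rz": 0}, {"tx": 0, "ty": -0.0018, "tz": -0.0036, "rx": -0.1, "ry": 0, "rz": 0}, {"tx": 0, "ty": -0.0009, "tz": -0.0018, "rx": -0.05, "ry": 0, "rz": 0}, {"tx": 0, "ty": 0.002, "tz": -0.005, "rx": 0, "ry": 0, "rz": 0}, {"tx": -0.01, "ty": 0, "tz": 0, "rx": 0, "ry": 0, "rz": 0}, {"tx": -0.03, "ty": 0, "tz": 0, "rx": 0, "ry": 0, "rz": 0}, {"tx": -0.04, "ty": 0, "tz": 0, "rx": 0, "ry": 0, "rz": 0}, {"tx": -0.02, "ty": 0, "tz": 0, "rx": 0, "ry": 0, "rz": 0}, {"tx": 0, "ty": 0, "tz": 0, "rx": 0, "ry": 0, "rz": 0}]}}

```text
time_s: 10.8
tool_pos: [0.5525, -0.1825, 0.1875]
orientation: [1.796, 0.686, -1.792]
wrist_force: [-0.5, 0.3, -0.5]
opening: 0.0003
```

```bash
python3 side.py
python3 - <<'E'
from fit import *
s,p,d,X=look('w5')
M=R.from_rotvec(s['orientation']).as_matrix()
print('to reset above .13:',M.T@(np.array([.545,.2525,.13])-s['tool_pos']))
E
```

```text
10.85 side red z [0.0847 0.0925 0.0974 0.0987]
10.85 [ 0.552  -0.1823  0.1861] 0.0005791155665839563 [-0.4325  0.4682  1.7115 -0.0001  0.9609  0.4058] [-0.531  -0.1547 -0.3869]
yaw -48.027419344675096 down [ 0.0009 -0.0005 -1.    ]
1762 [0.0901 0.0952 0.0996] fit [   0.8851  511.1387 -169.8654   72.    ]
to reset above .13: [ 0.0558 -0.328  -0.2856]
```

View pics/w5.png

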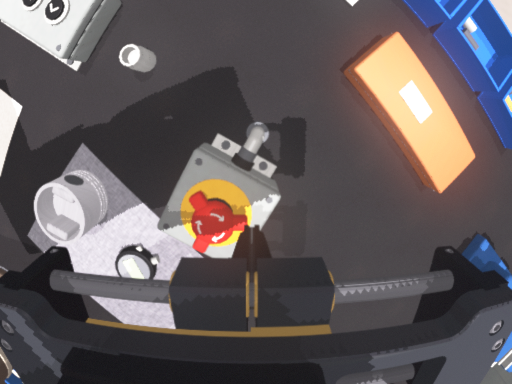

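The button is out and untwisted, with the lobes back at 72°, and the surroundings are undisturbed. Next is the reset button.

Request:
{"op": "arm_command", "data": {"deltas": [{"tx": 0, "ty": -0.014, "tz": -0.0128, "rx": 0, "ry": 0, "rz": 0}, {"tx": 0, "ty": -0.03, "tz": -0.026, "rx": 0, "ry": 0, "rz": 0}, {"tx": 0, "ty": -0.03, "tz": -0.026, "rx": 0, "ry": 0, "rz": 0}, {"tx": 0, "ty": -0.03, "tz": -0.026, "rx": 0, "ry": 0, "rz": 0}, {"tx": 0, "ty": -0.03, "tz": -0.026, "rx": 0, "ry": 0, "rz": 0}, {"tx": 0, "ty": -0.03, "tz": -0.026, "rx": 0, "ry": 0, "rz": 0}, {"tx": 0, "ty": -0.03, "tz": -0.026, "rx": 0, "ry": 0, "rz": 0}, {"tx": 0, "ty": -0.03, "tz": -0.026, "rx": 0, "ry": 0, "rz": 0}, {"tx": 0, "ty": -0.03, "tz": -0.026, "rx": 0, "ry": 0, "rz": 0}, {"tx": 0, "ty": -0.03, "tz": -0.026, "rx": 0, "ry": 0, "rz": 0}, {"tx": 0, "ty": -0.03, "tz": -0.026, "rx": 0, "ry": 0, "rz": 0}, {"tx": 0, "ty": -0.014, "tz": -0.0128, "rx": 0, "ry": 0, "rz": 0}, {"tx": 0, "ty": 0, "tz": 0, "rx": 0, "ry": 0, "rz": 0}]}}

```text
time_s: 12.52
tool_pos: [0.5442, 0.2535, 0.1849]
orientation: [1.792, 0.69, -1.794]
wrist_force: [0.8, -0.8, -0.3]
opening: 0.0005
```

Run:
```python
from fit import *
s,p,d,X=wristcloud();print(s['time_s'],s['tool_pos']);cv2.imwrite('pics/w6.png',p[...,::-1])
M=R.from_rotvec(s['orientation']).as_matrix()
z=(X[...,2]>.073)&(X[...,2]<.079)&(abs(X[...,0]-.545)<.03)&(abs(X[...,1]-.2525)<.03)
print(z.sum(),np.nanmean(X[z],0),cv2.minAreaRect((X[z][:,:2]*1000).astype(np.float32)))
print('shift',M.T@(np.array([.545,.2525,.088])-s['tool_pos']))
```

```text
12.525 [0.5442 0.2535 0.1849]
553 [0.5497 0.2519 0.0761] ((549.2919311523438, 251.38412475585938), (23.276123046875, 23.084793090820312), 6.023834705352783)
shift [0.0969 0.0013 0.    ]
```

View pics/w6.png

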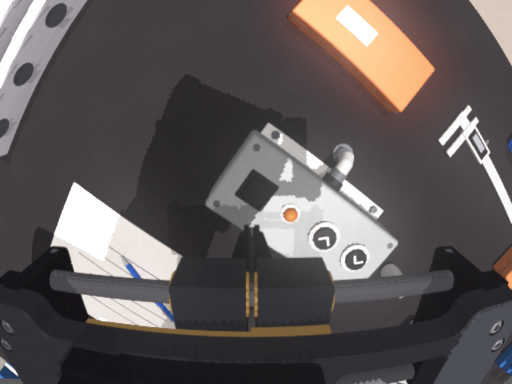

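The wrist view shows the square cap at (258,190), well clear of the lamp and the round buttons. Next I press it.

Request:
{"op": "arm_command", "data": {"deltas": [{"tx": 0.02, "ty": 0.003, "tz": -0.001, "rx": 0, "ry": 0, "rz": 0}, {"tx": 0.03, "ty": 0, "tz": 0, "rx": 0, "ry": 0, "rz": 0}, {"tx": 0.025, "ty": 0, "tz": 0, "rx": 0, "ry": 0, "rz": 0}, {"tx": 0.015, "ty": 0, "tz": 0, "rx": 0, "ry": 0, "rz": 0}, {"tx": 0.006, "ty": 0, "tz": 0, "rx": 0, "ry": 0, "rz": 0}, {"tx": 0.002, "ty": 0, "tz": 0, "rx": 0, "ry": 0, "rz": 0}, {"tx": 0.002, "ty": 0, "tz": 0, "rx": 0, "ry": 0, "rz": 0}, {"tx": 0.002, "ty": 0, "tz": 0, "rx": 0, "ry": 0, "rz": 0}, {"tx": 0.002, "ty": 0, "tz": 0, "rx": 0, "ry": 0, "rz": 0}, {"tx": 0, "ty": 0, "tz": 0, "rx": 0, "ry": 0, "rz": 0}]}}

```text
time_s: 13.82
tool_pos: [0.5479, 0.2511, 0.0818]
orientation: [1.795, 0.688, -1.794]
wrist_force: [-0.4, -0.5, 2.3]
opening: 0.0007
```

Request:
{"op": "arm_command", "data": {"deltas": [{"tx": 0.0015, "ty": 0, "tz": 0, "rx": 0, "ry": 0, "rz": 0}, {"tx": 0.0015, "ty": 0, "tz": 0, "rx": 0, "ry": 0, "rz": 0}, {"tx": 0.001, "ty": 0, "tz": 0, "rx": 0, "ry": 0, "rz": 0}, {"tx": 0, "ty": 0, "tz": 0, "rx": 0, "ry": 0, "rz": 0}]}}

```text
time_s: 14.32
tool_pos: [0.548, 0.2511, 0.0791]
orientation: [1.796, 0.688, -1.793]
wrist_force: [-3.1, -2.1, 18.0]
opening: 0.0004
```

18 N means it is hard against its stop (fully in needs 5 N). I'll let go and retreat.

Request:
{"op": "arm_command", "data": {"deltas": [{"tx": -0.003, "ty": 0, "tz": 0, "rx": 0, "ry": 0, "rz": 0}, {"tx": -0.005, "ty": 0, "tz": 0, "rx": 0, "ry": 0, "rz": 0}, {"tx": -0.02, "ty": 0, "tz": 0, "rx": 0, "ry": 0, "rz": 0}, {"tx": -0.035, "ty": 0, "tz": 0, "rx": 0, "ry": 0, "rz": 0}, {"tx": -0.035, "ty": 0, "tz": 0, "rx": 0, "ry": 0, "rz": 0}, {"tx": -0.015, "ty": 0, "tz": 0, "rx": 0, "ry": 0, "rz": 0}, {"tx": 0, "ty": 0, "tz": 0, "rx": 0, "ry": 0, "rz": 0}]}}

```text
time_s: 15.2
tool_pos: [0.5477, 0.251, 0.1907]
orientation: [1.795, 0.688, -1.794]
wrist_force: [-0.6, 0.3, -0.5]
opening: 0.0004
```

```bash
python3 side.py
python3 - <<'E'
from fit import *
s,p,d,X=wristcloud();print(s['time_s'],s['tool_pos'],s['wrist_force'])
z=(X[...,2]>.068)&(X[...,2]<.08)&(abs(X[...,0]-.549)<.008)&(abs(X[...,1]-.2515)<.008)
print('reset z',np.median(X[z][:,2]))
p,d=arm.snapshot('top')
for t in('piston','socket','stop_top'):print(t,[(np.round(r['position'],1),round(r['conf'],2)) for r in arm.tip_of('top',t)[:1]])
arm.job_done()
E
```

```text
15.25 side red z [0.0841 0.0926 0.0971 0.0983]
15.25 [0.5473 0.2509 0.1897] [-0.5519  0.1326 -0.9112]
reset z 0.0762193719566104
piston [(array([271.8, 257.9]), 0.97)]
socket [(array([276.2, 257.4]), 0.74)]
stop_top []
the job is handed in; nothing more can be done
```

The stop check was done in the order asked with closed fingertips, and I handed it in at about 15.5 s of the 50 s allowed.

- **Press and latch:** I pressed the mushroom head to its end stop, at 17 N. With the hand off it stayed in, its top about 5.5 mm lower than at the start.
- **Twist and release:** I pushed one lobe clockwise through about 0.6 rad. The head sprang back out to its starting height and the lobes returned to their starting angle.
- **Reset:** I pressed the square button down to its stop, at 18 N, and let it go. It came back to 76 mm above the bench, its height when out.

At hand-in the arm was clear of everything, about 10 cm above the station. The mushroom head still read as out in the side view.

These last checks were weak or disagreed:
- **Missed detection:** the network did not find the mushroom head in the last top picture, so its final state rests on the side camera's depth.
- **Wrong socket position:** the network put the socket at the piston's position, which I take as a misdetection. The arm passed well above it, but I did not confirm its position at the end.
- **Camera offset:** the wrist camera placed both stations 3–4 mm further out in x than the other two. I aimed at the other cameras' position for the stop button and midway for the reset; both presses landed properly.
- **Not re-measured:** among the loose things, only the piston was measured at the end, and it was where it started to within about 2 pixels.

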